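Shift the conveyor gear unit into third

ROBOT

A 6-joint arm with a two-finger parallel gripper is mounted at the origin on a cart in front of the work surface, level with it; the furniture and walls round the work are solid. World frame = base frame: x ahead of the robot, y to its left, z up, the work surface at z = 0. Lengths are in m, angles in rad, forces in N, time in s.
With the tool pointing down it reaches from about 0.225 to 0.725 m from the base axis. Payload 3.1 kg.
Tool frame: the origin (TCP) lies on the centre line of the jaws, within the pads' length; the fingertips stand 17 mm ahead of it and the grasp point (between the pads) lies 2 mm behind it; z points along the fingers, y is the line along which they close (so a half turn about z gives the same grasp; the last joint's range is limited). The gripper opens to 85 mm and grips with 20 to 120 N. Pads are 22 mm wide; open, the fingers measure 114 mm over their backs; the gripper's body (76 mm by 85 mm) begins 54 mm behind the grasp point. The pads swing forward as they close: fully open they stand 13 mm farther back than shut.
Start: joints at [-1.304, 0.048, 0.099, 1.622, 0, 1.443], TCP at [0.202, -0.485, 0.248] pointing down, gripper open.
Joint ranges: [-2.91, 2.91], [-0.99, 1.94], [-1.21, 1.42], [-2.12, 2.29], [-1.49, 1.47], [-3.14, 3.14]. Speed limits (rad/s): [2.79, 2.79, 3.14, 3.14, 3.14, 3.14].

INTERFACE

Orientations are given as a 3x3 rotation matrix whose columns are the frame's x, y, z axes.
In Python, from plant import state, cams, job_done gives the robot as it stands.
- The arm moves only by the tool drive_tool, never from a script. Its argument "motion" is a list of rows, each an object of numbers: "hand": the opening, from -1 (shut) to 1 (fully open); "tx", "ty", "tz": the shift along the world's x, y, z in m; "rx", "ry", "rz": the turn, a rotation vector about the world's x, y, z in rad. A call has 1 to 5 rows; each row is the pose to reach, as a shift and turn from the pose commanded when the call began; what a row does not reach only later rows make up. A row lasts 1/10 s, in which the tool goes at most 50 mm and 8.59 degrees, less where a joint would pass 70% of its speed; a pose out of reach is approached as far as the arm can. A call with a gripper value outside its range is refused whole. The fingers move at their own pace and stop on an object; "newtons" is the grip in N (left out, the last holds). Time passes only in rows, so rows that repeat a pose let the fingers close. It gives the time, the measured TCP pose, the force, the opening and the grip force at its end, in the units of the state.
- state(): the state, without advancing time (a new reading comes with each control period).
- cams.get_image(name): name is "side" or "top"; returns (picture, depth): 400x640x3 uint8, red, green, blue; 400x640 float32, m along the optical axis (not along the pixel's ray), 0 where there is no reading.
- cams.get_calibration(name): a dict with "mtx" (3x3 intrinsics, pixels), "k1" (the pictures are not rectified: a ray, as slopes to the right and down, at radius r is drawn at 1 + k1 r^2 times it, then the intrinsics apply), "R" (3x3) and "t" (3): a world point X has camera coordinates R X + t. Camera axes: x right, y down, z forward; pixel columns grow to the right and rows downward; lengths in m; the calibration is good to about 2 mm. A picture is of the moment at which its call begins. get_calibration takes no time and is no camera call.
- job_done(): hands the job in; it is judged then, once.
The state is a dict: "clock": time; "q": joint angles; "dq": joint speeds; "tau": joint torques, N m; "position": TCP position; "eef_rot": TCP orientation; "ft_force": force on the tool from outside, world axes, zero at the start; "ft_torque": the same for the moment, N m; "opening": finger opening in m; "gripper_force": force on a finger pad.
Only numpy, scipy, OpenCV 4.12 (cv2) and the standard library are available. Lean on these libraries where they do the work, as an engineer would, in place of code of your own. Each camera call takes 0.05 s, during which the arm holds its last target. There are 200 camera calls.

TASK

Put the packing conveyor's gear unit into third: push the lever's wide knob with the fingertips, out of the left leg of the H-shaped gate, across the cross channel to the right, and then forward (away from the robot) until it is fully home at the far end of the right leg, the slot marked with three studs. Nothing needs gripping or lifting; leave the lever there and draw back, and leave the tins and other things round the unit where they stand.

Things in the scene. Friction and masses are not known exactly. Their poses are not given: they have to be found in the camera images.
- gear_unit: Grey box-shaped gear unit fixed to the table, 170 (x) x 200 (y) x 130 mm high; ribbed motor on its left side (to y +200 mm, 115 mm high), belt pulley on its right (to y -140 mm). Origin: centre of its underside, on the table. x = forward (away from the robot, within 0.3 rad), y left, z up. Its steel top plate holds the H gate.
- gate_centre (a point): Centre of the H gate, on the top plate's upper face, 130 mm above the table; axes as the unit. Two legs along x at y = +25 and -25 mm, 22 mm wide, x -34 to +34 mm, joined by a cross channel along y at x = 0, 22 mm wide, corners rounded. Studs at the leg ends: 1 far left, 2 near left, 3 far right, 4 near right. The gate's walls are solid and guide the lever.
- slot3_end (a point): Point on the upper face of the top plate where the lever's rod stands when it is fully home in the third slot (27 mm forward and 25 mm to the right of the gate centre).
- knob (a point): Centre of the lever's round black knob: 92 mm across (too wide to grip), 26 mm thick, upright rim 14 mm high about this point, on a 14 mm rod. The lever tilts about a pivot 188 mm below, on the unit's centre line 25 mm above the table. Travel at the knob: about 45 mm each side, 47 mm forward and back, with 7 mm play in the channel. It stays where left; moving it takes about 2 N.
- lever_side (a joint): Sideways tilt of the lever, rad, about the unit's x axis: 0 upright, about -0.24 in the left leg, about +0.24 in the right leg (positive = to the right). The gate leaves about 0.04 rad of play.
- gear_lever (a joint): Forward tilt of the lever, rad: 0 in the cross channel (about 0.04 rad of play either way), about +0.25 fully home at the forward end of a leg, -0.25 at the near end. At the start it lies somewhere between -0.2 and +0.2, in the left leg.
- tin_right: White tea tin, 69 mm thick, 138 mm high, standing right of the unit; origin at the centre of its underside. Leave alone.
- tin_left: White tea tin, 69 mm thick, 138 mm high, standing left of the unit's near corner; origin at the centre of its underside. Leave alone.
- lid: White tin lid, 69 mm across, 26 mm high, in front of the unit; origin at the centre of its underside. Leave alone.
- labels: Roll of labels lying flat, 74 mm across, 30 mm high, behind the unit; origin at the centre of its underside. Leave alone.
- date_stamp: Small stamp with a turned wooden grip, 27 x 46 x 70 mm, standing at the left of the table. Leave alone.
- funnel: White funnel, 97 mm across, 83 mm high, standing mouth down at the left behind the unit; origin at the centre of its underside. Leave alone.

How it is judged:
On the way:
1. the lever stands at the right-hand end of the cross channel (value of joint lever_side above 0.17 rad and value of joint gear_lever between -0.1 and 0.1 rad), for 0.1 s.
At the end, for the whole second after the job is handed in: The lever rests in the third slot: forward tilt over 0.21 rad (it ends at about 0.25, so within about 8 mm of the end at the knob), sideways tilt over 0.17 rad to the right, still, and released (value of joint gear_lever above 0.21 rad and value of joint lever_side above 0.17 rad and velocity of joint gear_lever between -0.05 and 0.05 rad/s); the robot touches nothing.
It fails at once if a tin, the lid, the label roll, the funnel or the stamp was moved more than 25 mm (distance of any of tin_right, tin_left, lid, labels, funnel, date_stamp from where it was at the start of the episode above 0.025 m).
It also fails if it takes over 72 s, if anything falls off the work surface, if the arm or the gripper's body presses on something with over 40 N, if the wrist force passes 120 N, or if a joint passes its speed limit or range.

## Working session

There is one attempt and no reset: what is moved stays moved. The work goes in short steps, Python scripts to look and compute and a tool call to move; the robot and the scene stay as the last step left them, time stands still between calls to the robot, and variables do not carry over. Pictures are saved under pics/ and viewed, at most 10 in all, crops included, and the job is handed in when it is done.

Besides the shell and the picture viewer there is one more tool, called after "Request:" by a JSON object that holds its "name" and its "arguments". drive_tool: Moves the arm, as the interface text tells. Its arguments: {"type":"object","properties":{"motion":{"type":"array","items":{"type":"object","properties":{"hand":{"type":"number"},"tx":{"type":"number"},"ty":{"type":"number"},"tz":{"type":"number"},"rx":{"type":"number"},"ry":{"type":"number"},"rz":{"type":"number"}}}},"newtons":{"type":"number"}},"required":["motion"]}

```bash
mkdir -p pics; cat > h.py <<'E'
import numpy as np,cv2
from plant import state,cams,job_done
def get(n):
    im,d=cams.get_image(n);c=cams.get_calibration(n);return im,d,c
def ray(c,u,v):
    K=np.array(c["mtx"]);p=np.array([(u-K[0,2])/K[0,0],(v-K[1,2])/K[1,1]]);s=p.copy()
    for _ in range(20): s=p/(1+c["k1"]*(s@s))
    return np.array([s[0],s[1],1.])
def xyz(c,u,v,z): # point from depth
    return np.array(c["R"]).T@(ray(c,u,v)*z-np.array(c["t"]))
def plane(c,u,v,h):
    R=np.array(c["R"]);o=-R.T@np.array(c["t"]);d=R.T@ray(c,u,v);return o+d*(h-o[2])/d[2]
def cloud(c,d):
    K=np.array(c["mtx"]);u,v=np.meshgrid(np.arange(640),np.arange(400));p=np.stack([(u-K[0,2])/K[0,0],(v-K[1,2])/K[1,1]],-1);s=p.copy()
    for _ in range(20): s=p/(1+c["k1"]*(s**2).sum(-1,keepdims=True))
    P=np.concatenate([s*d[...,None],d[...,None]],-1)
    return (P-np.array(c["t"]))@np.array(c["R"])
E
python3 - <<'E'
from h import *
for n in("side","top"):
    im,d,c=get(n);np.savez(f"{n}0.npz",im=im,d=d);cv2.imwrite(f"pics/{n}0.png",im[...,::-1]);print(n,np.round(-np.array(c["R"]).T@c["t"],3))
s=state();print(s["clock"],s["position"],s["eef_rot"],s["ft_force"],s["opening"])
E
```

```text
side [0.436 1.217 0.974]
top [0.378 0.09  1.165]
0.1 [ 0.20176976 -0.48411655  0.24722626] [[ 9.23083861e-01  3.84598315e-01 -5.66778686e-04]
 [ 3.84598629e-01 -9.23081525e-01  2.09600799e-03]
 [ 2.82938206e-04 -2.15277345e-03 -9.99997643e-01]] [-1.30476266  0.32682616  0.62607045] 0.08546542591364911
```

View pics/side0.png

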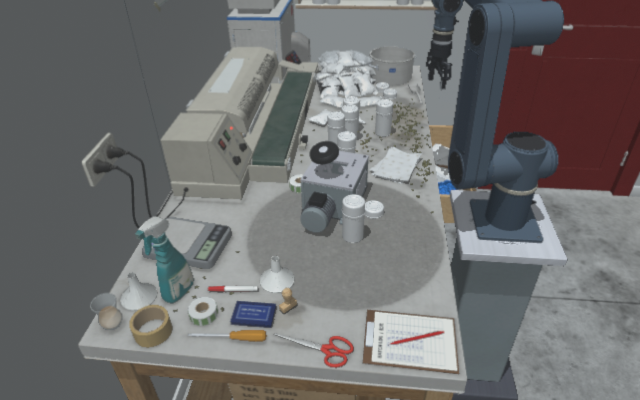

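View pics/top0.png

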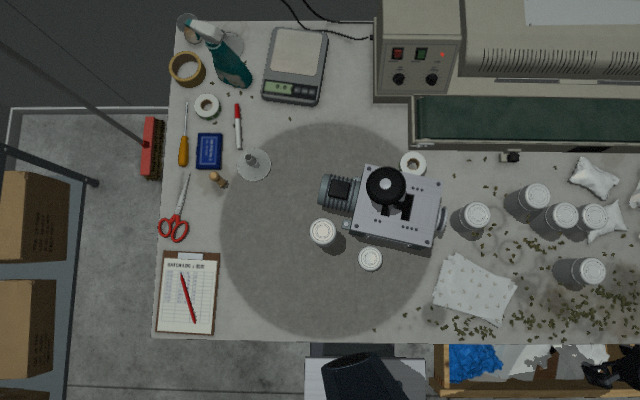

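The side view shows the unit at about (335,180) with its black knob at (324,152). In the top view the plate is centred near (397,207) and the knob is at (386,184), forward in the left leg. Tin_left is at (323,233), the lid at (370,258) and tin_right at (470,220).

```bash
python3 - <<'E'
from h import *
for n in("top","side"):
    f=np.load(n+"0.npz");im,d=f["im"],f["d"];c=cams.get_calibration(n);P=cloud(c,d)
    near=(abs(P[...,0]-.4)<.2)&(abs(P[...,1])<.25)&(d>0)
    g=im.max(-1)
    m=(near&(abs(P[...,2]-.13)<.008)).astype(np.uint8)
    k,l,st,ce=cv2.connectedComponentsWithStats(m)
    for i in range(1,k):
        if st[i,4]>150:
            q=P[l==i];r=cv2.minAreaRect((q[:,:2]*1000).astype(np.float32));print(n,"z.13",st[i],np.round(ce[i]),[np.round(x,1) for x in r],q[:,2].mean())
    m=(near&(P[...,2]>.175)&(P[...,2]<.26)).astype(np.uint8)
    k,l,st,ce=cv2.connectedComponentsWithStats(m)
    for i in range(1,k):
        if st[i,4]>30:
            q=P[l==i];print(n,"knob",st[i],ce[i],np.round(np.percentile(q,[2,50,98],0),3).tolist())
            A=np.c_[q[:,:2],np.ones(len(q))];t=q[:,2]>np.median(q[:,2])-.01;print("plane",np.linalg.lstsq(A[t],q[t,2],rcond=None)[0])
    for nm,lo,hi in(("tins",.128,.148),("low",.018,.036),("funnel",.05,.09)):
        near2=(abs(P[...,0]-.4)<.25)&(abs(P[...,1]-.05)<.4)&(d>0)
        m=(near2&(P[...,2]>lo)&(P[...,2]<hi)&(im.min(-1)>130)).astype(np.uint8)
        k,l,st,ce=cv2.connectedComponentsWithStats(m)
        for i in range(1,k):
            if st[i,4]>60: print(n,nm,np.round(ce[i]),st[i,4],np.round(P[l==i].mean(0),3))
im=np.load("top0.npz")["im"][140:290,290:490,::-1];cv2.imwrite("pics/topc.png",cv2.resize(im,None,fx=4,fy=4,interpolation=2))
E
```

```text
top z.13 [ 351  181   93   67 3564] [401. 214.] [array([538.9, -69.4]), array([201.8, 166.3]), np.float64(77.7)] 0.13068399575188633
top z.13 [309 218  27  27 341] [322. 231.] [array([472.3, 115.3]), array([63.8, 63.5]), np.float64(1.1)] 0.13605695460022302
top knob [ 366  173   40   32 1064] [385.68139098 187.47086466] [[0.53, -0.071, 0.207], [0.566, -0.03, 0.221], [0.598, 0.011, 0.23]]
plane [-0.08762409 -0.16032538  0.26565495]
top knob [363 352  16   7  83] [370.28915663 354.71084337] [[0.2, -0.007, 0.197], [0.202, 0.007, 0.236], [0.205, 0.02, 0.258]]
plane [-6.44366296 -1.09283685  1.5538566 ]
top tins [379. 218.] 1436 [ 0.507 -0.024  0.131]
top tins [421. 208.] 206 [ 0.533 -0.128  0.131]
top tins [477. 214.] 500 [ 0.518 -0.264  0.138]
top tins [322. 231.] 502 [0.473 0.115 0.138]
top low [370. 258.] 424 [ 0.412 -0.01   0.025]
side z.13 [ 314  151   55   41 1257] [342. 171.] [array([528.8, -63.9]), array([209.7, 144.3]), np.float64(78.2)] 0.12947478107521582
side z.13 [342 194  23  18 263] [353. 203.] [array([473. , 117.7]), array([65.3, 64.8]), np.float64(41.2)] 0.13372403954327144
side knob [314 141  25  23 467] [325.70235546 152.00856531] [[0.532, -0.062, 0.194], [0.566, -0.015, 0.217], [0.598, 0.016, 0.229]]
plane [-0.09158831 -0.22202275  0.26540901]
side knob [448 147   5  24  64] [449.390625 158.09375 ] [[0.2, -0.007, 0.192], [0.202, 0.007, 0.228], [0.204, 0.021, 0.258]]
plane [-1.82800708 -0.23768153  0.61042154]
side tins [346. 136.] 166 [ 0.519 -0.258  0.136]
side tins [339. 171.] 883 [ 0.526 -0.047  0.13 ]
side tins [353. 202.] 291 [0.474 0.12  0.136]
side low [374. 207.] 211 [ 0.412 -0.006  0.024]
side low [351. 235.] 66 [0.477 0.144 0.027]
side funnel [351. 224.] 139 [0.477 0.144 0.07 ]
```

View pics/topc.png

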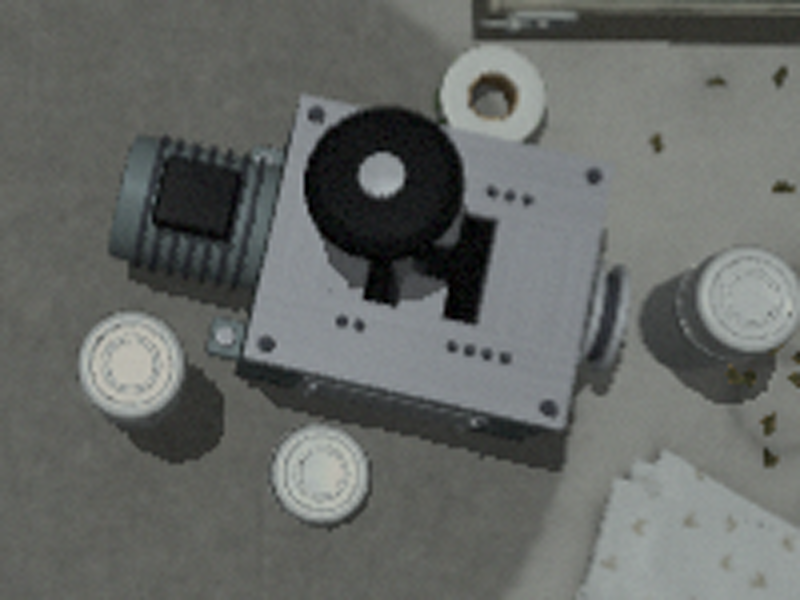

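The crop shows the plate's corner holes at (317,115), (594,176), (266,343) and (549,408), and the knob cap at (382,175). The free right leg lies between the 3-stud and 4-stud ends. The lever is in the left leg, part-way forward.

```bash
python3 - <<'E'
from h import *
c=cams.get_calibration("top");f=lambda u,v,h:plane(c,290+(u+.5)/4-.5,140+(v+.5)/4-.5,h)
H=[f(u,v,.13) for u,v in((317,115),(594,176),(549,408),(266,343))];C=np.mean(H,0)
e=(H[1]-H[0]+H[2]-H[3]);yaw=np.arctan2(-e[0],-e[1])*-1
ex=np.array([np.cos(yaw),np.sin(yaw)]);ey=np.array([-ex[1],ex[0]])
print("C",C,"yaw",yaw,[np.round(h-C,3) for h in H])
# gate right leg corners check
for u,v in((470,218),(497,222),(472,322),(443,316)):
    p=f(u,v,.13)-C;print(np.round([p[:2]@ex,p[:2]@ey],4))
for u,v,h in((382,175,.226),(385,183,.208)):
    p=f(u,v,h)-C;print("knob",np.round([p[:2]@ex,p[:2]@ey],4))
d=np.load("top0.npz")["d"];P=cloud(c,d)
m=(P[...,0]>.6)&(P[...,0]<.78)&(abs(P[...,1]+.05)<.15)
print("maxz by x",[(x,round(float(P[...,2][m&(abs(P[...,0]-x)<.01)].max()),3)) for x in(.62,.66,.7,.74,.77)])
D=lambda x,y:np.round(C[:2]+x*ex+y*ey,3)
for n,x,y in(("A",.095,.043),("A2",.057,.043),("B",0,.12),("B2",0,.0155),("D",-.075,-.045),("D2",-.010,-.045)):print(n,D(x,y))
E
```

```text
C [ 0.54087017 -0.07018432  0.13      ] yaw -0.21295946593579385 [array([0.091, 0.07 , 0.   ]), array([ 0.054, -0.102,  0.   ]), array([-0.091, -0.07 ,  0.   ]), array([-0.053,  0.102,  0.   ])]
[ 0.0306 -0.0182]
[ 0.0319 -0.035 ]
[-0.0328 -0.032 ]
[-0.0331 -0.0139]
knob [0.023  0.0481]
knob [0.023  0.0441]
maxz by x [(0.62, 0.217), (0.66, 0.035), (0.7, 0.097), (0.74, 0.11), (0.77, 0.112)]
A [ 0.643 -0.048]
A2 [ 0.606 -0.04 ]
B [0.566 0.047]
B2 [ 0.544 -0.055]
D [ 0.458 -0.098]
D2 [ 0.522 -0.112]
```

Request:
{"name": "drive_tool", "arguments": {"motion": [{"tz": 0.03, "rz": -0.13, "hand": -1}, {"tz": 0.07, "rz": -0.26, "hand": -1}, {"tz": 0.08, "rz": -0.4, "hand": -1}, {"tz": 0.08, "rz": -0.53, "hand": -1}, {"tz": 0.08, "rz": -0.61, "hand": -1}]}}

```text
validation failed for argument at $.mo...
```

Request:
{"name": "drive_tool", "arguments": {"motion": [{"tx": 0.0, "ty": 0.0, "tz": 0.03, "rx": 0.0, "ry": 0.0, "rz": -0.13, "hand": -1.0}, {"tx": 0.0, "ty": 0.0, "tz": 0.07, "rx": 0.0, "ry": 0.0, "rz": -0.26, "hand": -1.0}, {"tx": 0.0, "ty": 0.0, "tz": 0.08, "rx": 0.0, "ry": 0.0, "rz": -0.4, "hand": -1.0}, {"tx": 0.0, "ty": 0.0, "tz": 0.08, "rx": 0.0, "ry": 0.0, "rz": -0.53, "hand": -1.0}, {"tx": 0.0, "ty": 0.0, "tz": 0.08, "rx": 0.0, "ry": 0.0, "rz": -0.61, "hand": -1.0}], "newtons": 20}}

```text
clock: 0.6
position: [0.202, -0.4848, 0.3287]
eef_rot: [[0.976, -0.218, 0.0], [-0.218, -0.976, -0.001], [0.0, 0.001, -1.0]]
ft_force: [-0.1, -0.4, -0.4]
opening: 0.0127
gripper_force: 0.0
```

Request:
{"name": "drive_tool", "arguments": {"motion": [{"tx": 0.035, "ty": 0.035, "tz": 0, "rx": 0, "ry": 0, "rz": 0, "hand": -1}, {"tx": 0.07, "ty": 0.07, "tz": 0, "rx": 0, "ry": 0, "rz": 0, "hand": -1}, {"tx": 0.105, "ty": 0.105, "tz": 0, "rx": 0, "ry": 0, "rz": 0, "hand": -1}, {"tx": 0.14, "ty": 0.14, "tz": 0, "rx": 0, "ry": 0, "rz": 0, "hand": -1}, {"tx": 0.175, "ty": 0.175, "tz": 0, "rx": 0, "ry": 0, "rz": 0, "hand": -1}], "newtons": 20}}

```text
clock: 1.1
position: [0.3778, -0.308, 0.3278]
eef_rot: [[0.977, -0.214, -0.0], [-0.214, -0.977, 0.0], [-0.0, -0.0, -1.0]]
ft_force: [0.1, -1.5, -0.3]
opening: -0.0001
gripper_force: 0.0
```

Request:
{"name": "drive_tool", "arguments": {"motion": [{"tx": 0.035, "ty": 0.035, "tz": 0, "rx": 0, "ry": 0, "rz": 0, "hand": -1}, {"tx": 0.07, "ty": 0.07, "tz": 0, "rx": 0, "ry": 0, "rz": 0, "hand": -1}, {"tx": 0.105, "ty": 0.105, "tz": 0, "rx": 0, "ry": 0, "rz": 0, "hand": -1}, {"tx": 0.14, "ty": 0.14, "tz": 0, "rx": 0, "ry": 0, "rz": 0, "hand": -1}, {"tx": 0.175, "ty": 0.175, "tz": 0, "rx": 0, "ry": 0, "rz": 0, "hand": -1}], "newtons": 20}}

```text
clock: 1.6
position: [0.5529, -0.1328, 0.3278]
eef_rot: [[0.977, -0.213, -0.001], [-0.213, -0.977, 0.0], [-0.001, 0.0, -1.0]]
ft_force: [0.0, -1.8, 0.3]
opening: 0.0
gripper_force: 0.0
```

Request:
{"name": "drive_tool", "arguments": {"motion": [{"tx": 0.035, "ty": 0.035, "tz": 0, "rx": 0, "ry": 0, "rz": 0, "hand": -1}, {"tx": 0.07, "ty": 0.07, "tz": 0, "rx": 0, "ry": 0, "rz": 0, "hand": -1}, {"tx": 0.091, "ty": 0.087, "tz": 0, "rx": 0, "ry": 0, "rz": 0, "hand": -1}, {"tx": 0.091, "ty": 0.087, "tz": 0, "rx": 0, "ry": 0, "rz": 0, "hand": -1}, {"tx": 0.091, "ty": 0.087, "tz": 0, "rx": 0, "ry": 0, "rz": 0, "hand": -1}], "newtons": 20}}

```text
clock: 2.1
position: [0.6407, -0.0576, 0.3271]
eef_rot: [[0.981, -0.195, -0.001], [-0.195, -0.981, 0.008], [-0.003, -0.008, -1.0]]
ft_force: [-0.1, 0.6, 0.3]
opening: 0.0002
gripper_force: 0.0
```

Request:
{"name": "drive_tool", "arguments": {"motion": [{"tx": 0, "ty": 0, "tz": -0.02, "rx": 0, "ry": 0, "rz": 0, "hand": -1}, {"tx": 0, "ty": 0, "tz": -0.04, "rx": 0, "ry": 0, "rz": 0, "hand": -1}, {"tx": 0, "ty": 0, "tz": -0.05, "rx": 0, "ry": 0, "rz": 0, "hand": -1}, {"tx": 0, "ty": 0, "tz": -0.05, "rx": 0, "ry": 0, "rz": 0, "hand": -1}]}}

```text
clock: 2.5
position: [0.6392, -0.0585, 0.2768]
eef_rot: [[0.98, -0.197, -0.002], [-0.197, -0.98, 0.009], [-0.004, -0.008, -1.0]]
ft_force: [-0.7, -0.7, 0.2]
opening: -0.0004
gripper_force: 0.0
```

```bash
python3 - <<'E'
from h import *
s=state();print(np.round(s["q"],3),np.round(s["position"],4))
im,d,c=get("side");cv2.imwrite("pics/s1.png",cv2.resize(im[80:230,250:450,::-1],None,fx=4,fy=4))
E
```

```text
[-0.2    0.386  0.551  1.739  0.008  3.141] [ 0.6392 -0.0585  0.2768]
```

View pics/s1.png

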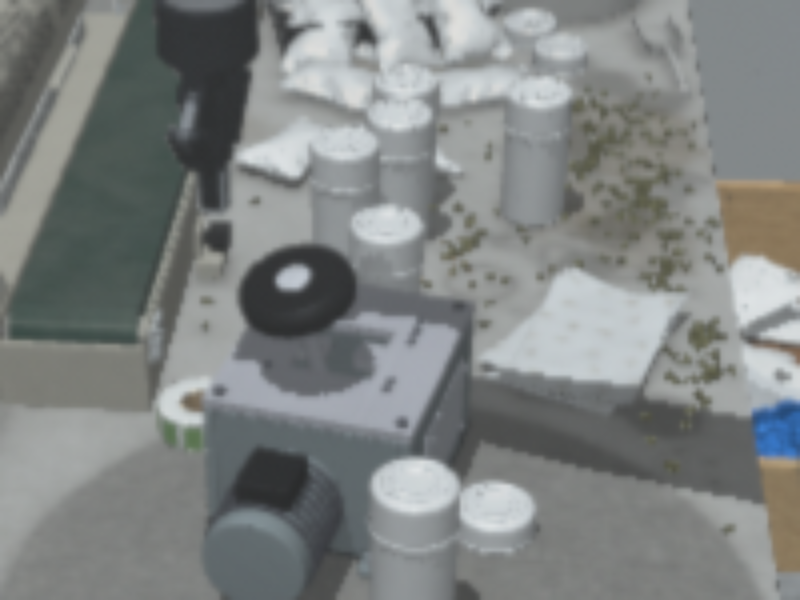

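The side crop shows the shut fingers at (215,240), ahead of the knob at (297,290) and clear of it. The last joint is at its limit, so I will turn the hand a quarter turn back.

Request:
{"name": "drive_tool", "arguments": {"motion": [{"tx": 0, "ty": 0, "tz": 0, "rx": 0, "ry": 0, "rz": 0.14, "hand": -1}, {"tx": 0, "ty": 0, "tz": 0, "rx": 0, "ry": 0, "rz": 0.28, "hand": -1}, {"tx": 0, "ty": 0, "tz": 0, "rx": 0, "ry": 0, "rz": 0.42, "hand": -1}, {"tx": 0, "ty": 0, "tz": 0, "rx": 0, "ry": 0, "rz": 0.56, "hand": -1}, {"tx": 0, "ty": 0, "tz": 0, "rx": 0, "ry": 0, "rz": 0.7, "hand": -1}]}}

```text
clock: 3.05
position: [0.6411, -0.0582, 0.2804]
eef_rot: [[0.874, 0.487, -0.001], [0.487, -0.874, 0.007], [0.002, -0.007, -1.0]]
ft_force: [-0.0, -0.3, 0.6]
opening: -0.0
gripper_force: 0.0
```

Request:
{"name": "drive_tool", "arguments": {"motion": [{"tx": 0, "ty": 0, "tz": 0, "rx": 0, "ry": 0, "rz": 0.14, "hand": -1}, {"tx": 0, "ty": 0, "tz": 0, "rx": 0, "ry": 0, "rz": 0.28, "hand": -1}, {"tx": 0, "ty": 0, "tz": 0, "rx": 0, "ry": 0, "rz": 0.42, "hand": -1}, {"tx": 0, "ty": 0, "tz": 0, "rx": 0, "ry": 0, "rz": 0.56, "hand": -1}, {"tx": 0, "ty": 0, "tz": 0, "rx": 0, "ry": 0, "rz": 0.7, "hand": -1}]}}

```text
clock: 3.55
position: [0.6411, -0.0582, 0.2803]
eef_rot: [[0.355, 0.935, -0.005], [0.935, -0.355, 0.002], [0.0, -0.006, -1.0]]
ft_force: [-0.5, -0.2, -0.6]
opening: 0.0002
gripper_force: 0.0
```

Request:
{"name": "drive_tool", "arguments": {"motion": [{"tx": 0, "ty": 0, "tz": 0, "rx": 0, "ry": 0, "rz": 0.14, "hand": -1}, {"tx": 0, "ty": 0, "tz": 0, "rx": 0, "ry": 0, "rz": 0.17, "hand": -1}, {"tx": 0, "ty": 0, "tz": 0, "rx": 0, "ry": 0, "rz": 0.17, "hand": -1}]}}

```text
clock: 3.85
position: [0.6411, -0.058, 0.2797]
eef_rot: [[0.199, 0.98, -0.006], [0.98, -0.199, 0.001], [-0.0, -0.006, -1.0]]
ft_force: [0.5, -0.4, -0.4]
opening: -0.0001
gripper_force: 0.0
```

Request:
{"name": "drive_tool", "arguments": {"motion": [{"tx": 0.007, "ty": 0.01, "tz": 0, "rx": 0, "ry": 0, "rz": 0, "hand": -1}, {"tx": 0.007, "ty": 0.01, "tz": -0.025, "rx": 0, "ry": 0, "rz": 0, "hand": -1}, {"tx": 0.007, "ty": 0.01, "tz": -0.05, "rx": 0, "ry": 0, "rz": 0, "hand": -1}, {"tx": 0.007, "ty": 0.01, "tz": -0.075, "rx": 0, "ry": 0, "rz": 0, "hand": -1}, {"tx": 0.007, "ty": 0.01, "tz": -0.075, "rx": 0, "ry": 0, "rz": 0, "hand": -1}]}}

```text
clock: 4.35
position: [0.6457, -0.0465, 0.1981]
eef_rot: [[0.197, 0.98, -0.017], [0.98, -0.197, 0.004], [0.0, -0.018, -1.0]]
ft_force: [-0.3, -0.4, -1.1]
opening: 0.0002
gripper_force: 0.0
```

```bash
cat > look.py <<'E'
import sys
from h import *
C=np.array([.5409,-.0702]);y=-.213;ex=np.array([np.cos(y),np.sin(y)]);ey=np.array([-ex[1],ex[0]])
def rel(p):return np.round([(p[:2]-C)@ex,(p[:2]-C)@ey,p[2]],4)
for n in("side","top"):
    im,d,c=get(n);P=cloud(c,d)
    cv2.imwrite(f"pics/{n}_{sys.argv[1]}.png",cv2.resize(im[110:240,270:440,::-1] if n=="top" else im[100:230,250:420,::-1],None,fx=4,fy=4,interpolation=2))
    # bright cap at centre of the knob
    m=(d>0)&(P[...,2]>.205)&(P[...,2]<.245)&(np.hypot(P[...,0]-C[0],P[...,1]-C[1])<.09)&(im.min(-1)>110)
    k,l,st,ce=cv2.connectedComponentsWithStats(m.astype(np.uint8))
    for i in range(1,k):
        if st[i,4]>8: print(n,"cap?",np.round(ce[i],1),st[i,4],rel(P[l==i].mean(0)))
s=state();print(s["clock"],"tcp rel",rel(s["position"]),np.round(s["ft_force"],1))
E
python3 look.py a
```

```text
side cap? [323.  149.2] 43 [0.0243 0.0509 0.2199]
4.45 tcp rel [0.0996 0.0452 0.2031] [ 0.3  0.8 -0.1]
```

View pics/side_a.png

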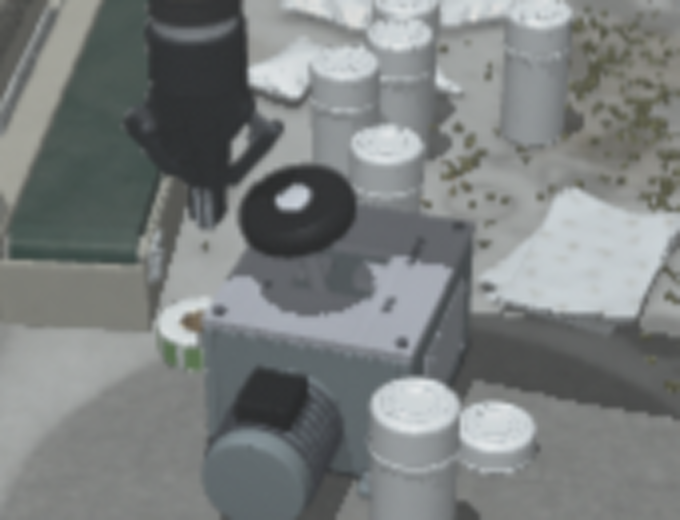

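The side crop shows the fingers at (207,205), just forward of the knob's rim at knob height and clear of everything. Now I push it back towards the robot.

Request:
{"name": "drive_tool", "arguments": {"motion": [{"tx": -0.01, "ty": 0.002, "tz": 0, "rx": 0, "ry": 0, "rz": 0, "hand": -1}, {"tx": -0.018, "ty": 0.004, "tz": 0, "rx": 0, "ry": 0, "rz": 0, "hand": -1}, {"tx": -0.025, "ty": 0.0055, "tz": 0, "rx": 0, "ry": 0, "rz": 0, "hand": -1}, {"tx": -0.031, "ty": 0.007, "tz": 0, "rx": 0, "ry": 0, "rz": 0, "hand": -1}, {"tx": -0.036, "ty": 0.008, "tz": 0, "rx": 0, "ry": 0, "rz": 0, "hand": -1}]}}

```text
clock: 4.95
position: [0.6122, -0.0397, 0.2047]
eef_rot: [[0.196, 0.98, -0.005], [0.981, -0.196, 0.001], [0.0, -0.006, -1.0]]
ft_force: [1.5, 0.2, 1.1]
opening: 0.0002
gripper_force: 1.0
```

```bash
python3 look.py b
```

```text
side cap? [329.3 150. ] 40 [0.0038 0.0521 0.2213]
5.05 tcp rel [0.0626 0.0449 0.204 ] [ 1.3 -0.1  1.1]
```

View pics/side_b.png

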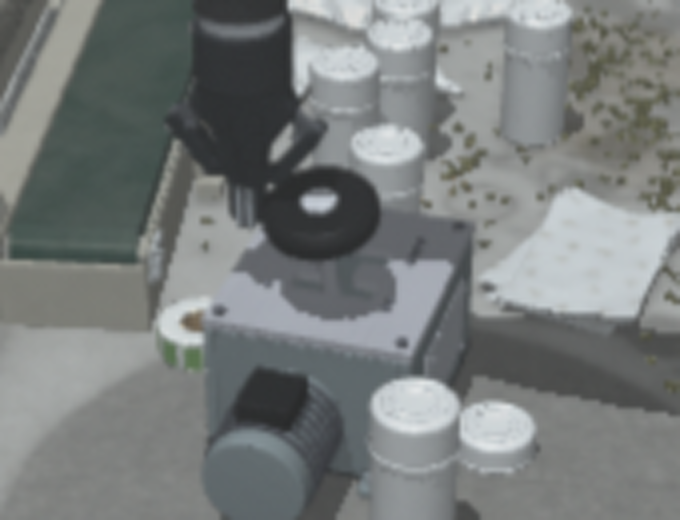

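The knob (321,212) has come back with the fingers and its cap is about 4 mm forward of centre. I push it a little more, then lift away.

Request:
{"name": "drive_tool", "arguments": {"motion": [{"tx": -0.0035, "ty": 0.001, "tz": 0, "rx": 0, "ry": 0, "rz": 0, "hand": -1}, {"tx": -0.0035, "ty": 0.001, "tz": 0, "rx": 0, "ry": 0, "rz": 0, "hand": -1}, {"tx": 0.016, "ty": -0.004, "tz": 0, "rx": 0, "ry": 0, "rz": 0, "hand": -1}, {"tx": 0.02, "ty": -0.004, "tz": 0.04, "rx": 0, "ry": 0, "rz": 0, "hand": -1}, {"tx": 0.02, "ty": -0.004, "tz": 0.085, "rx": 0, "ry": 0, "rz": 0, "hand": -1}]}}

```text
clock: 5.55
position: [0.6302, -0.0435, 0.2846]
eef_rot: [[0.197, 0.98, -0.018], [0.98, -0.197, 0.003], [-0.0, -0.019, -1.0]]
ft_force: [1.6, 0.1, 0.3]
opening: 0.0
gripper_force: 0.0
```

```bash
python3 look.py c; python3 - <<'E'
from look import C,ex,ey
print(C+.12*ey)
E
```

```text
side cap? [330.8 149.9] 46 [-0.0005  0.0501  0.2212]
5.65 tcp rel [0.085  0.0451 0.2953] [-0.   0.5  0.7]Traceback (most recent call last):
  File "<stdin>", line 1, in <module>
  File "look.py", line 7, in <module>
    cv2.imwrite(f"pics/{n}_{sys.argv[1]}.png",cv2.resize(im[110:240,270:440,::-1] if n=="top" else im[100:230,250:420,::-1],None,fx=4,fy=4,interpolation=2))
                            ~~~~~~~~^^^
IndexError: list index out of range
```

Request:
{"name": "drive_tool", "arguments": {"motion": [{"tx": -0.02, "ty": 0.035, "tz": 0, "rx": 0, "ry": 0, "rz": 0, "hand": -1}, {"tx": -0.045, "ty": 0.07, "tz": 0, "rx": 0, "ry": 0, "rz": 0, "hand": -1}, {"tx": -0.066, "ty": 0.096, "tz": 0, "rx": 0, "ry": 0, "rz": 0, "hand": -1}, {"tx": -0.066, "ty": 0.096, "tz": 0, "rx": 0, "ry": 0, "rz": 0, "hand": -1}, {"tx": -0.066, "ty": 0.096, "tz": -0.03, "rx": 0, "ry": 0, "rz": 0, "hand": -1}]}}

```text
clock: 6.2
position: [0.5669, 0.0529, 0.2613]
eef_rot: [[0.195, 0.981, -0.002], [0.981, -0.195, 0.001], [0.001, -0.002, -1.0]]
ft_force: [1.2, -0.3, -0.5]
opening: -0.0002
gripper_force: 0.0
```

Request:
{"name": "drive_tool", "arguments": {"motion": [{"tx": 0, "ty": 0, "tz": -0.025, "rx": 0, "ry": 0, "rz": 0, "hand": -1}, {"tx": 0, "ty": 0, "tz": -0.05, "rx": 0, "ry": 0, "rz": 0, "hand": -1}, {"tx": 0, "ty": 0, "tz": -0.065, "rx": 0, "ry": 0, "rz": 0, "hand": -1}, {"tx": 0, "ty": 0, "tz": -0.065, "rx": 0, "ry": 0, "rz": 0, "hand": -1}]}}

```text
clock: 6.6
position: [0.5632, 0.0518, 0.1882]
eef_rot: [[0.197, 0.98, -0.018], [0.98, -0.197, 0.001], [-0.002, -0.018, -1.0]]
ft_force: [-0.2, -0.0, -0.4]
opening: -0.0001
gripper_force: 0.0
```

```bash
python3 look.py d
```

```text
6.7 tcp rel [-0.002   0.1245  0.1922] [-0.3 -0.3 -0. ]
```

Request:
{"name": "drive_tool", "arguments": {"motion": [{"tx": -0.0015, "ty": -0.01, "tz": 0.005, "rx": 0, "ry": 0, "rz": 0, "hand": -1}, {"tx": -0.0035, "ty": -0.02, "tz": 0.005, "rx": 0, "ry": 0, "rz": 0, "hand": -1}, {"tx": -0.0055, "ty": -0.03, "tz": 0.005, "rx": 0, "ry": 0, "rz": 0, "hand": -1}, {"tx": -0.0075, "ty": -0.04, "tz": 0.005, "rx": 0, "ry": 0, "rz": 0, "hand": -1}, {"tx": -0.0095, "ty": -0.05, "tz": 0.005, "rx": 0, "ry": 0, "rz": 0, "hand": -1}]}}

```text
clock: 7.2
position: [0.5566, 0.0015, 0.1992]
eef_rot: [[0.197, 0.98, -0.007], [0.98, -0.197, 0.002], [0.001, -0.007, -1.0]]
ft_force: [-0.3, 2.6, 1.7]
opening: 0.0
gripper_force: 1.2
```

```bash
python3 look.py e
```

```text
7.3 tcp rel [-0.      0.0725  0.1986] [0.1 1.5 0.6]
```

View pics/side_e.png

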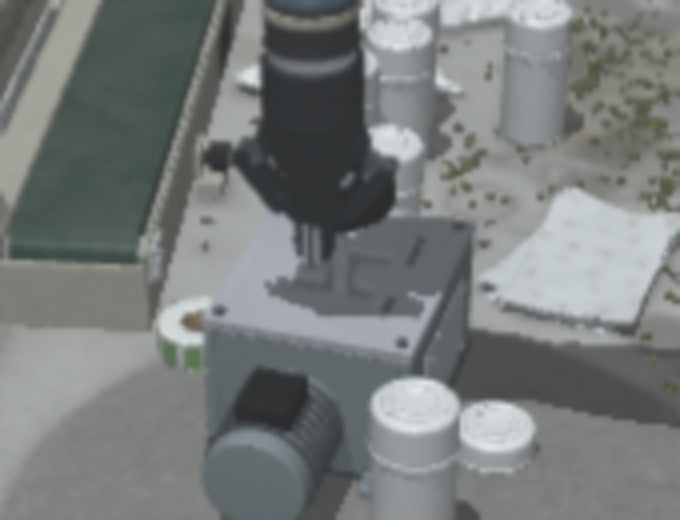

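The side crop shows the gripper in front of the knob, with the rod at (342,262) moving along the cross channel. The force is about 2 N, so I carry on to the right-hand end.

Request:
{"name": "drive_tool", "arguments": {"motion": [{"tx": -0.002, "ty": -0.01, "tz": 0, "rx": 0, "ry": 0, "rz": 0, "hand": -1}, {"tx": -0.004, "ty": -0.02, "tz": 0, "rx": 0, "ry": 0, "rz": 0, "hand": -1}, {"tx": -0.0065, "ty": -0.03, "tz": 0, "rx": 0, "ry": 0, "rz": 0, "hand": -1}, {"tx": -0.0085, "ty": -0.04, "tz": 0, "rx": 0, "ry": 0, "rz": 0, "hand": -1}, {"tx": -0.0105, "ty": -0.049, "tz": 0, "rx": 0, "ry": 0, "rz": 0, "hand": -1}]}}

```text
clock: 7.8
position: [0.5455, -0.0477, 0.1982]
eef_rot: [[0.197, 0.98, -0.009], [0.98, -0.197, 0.001], [-0.0, -0.009, -1.0]]
ft_force: [-0.3, 1.2, 1.1]
opening: 0.0004
gripper_force: 0.8
```

Request:
{"name": "drive_tool", "arguments": {"motion": [{"tx": -0.001, "ty": -0.004, "tz": 0, "rx": 0, "ry": 0, "rz": 0, "hand": -1}, {"tx": -0.0015, "ty": -0.008, "tz": 0, "rx": 0, "ry": 0, "rz": 0, "hand": -1}, {"tx": -0.0015, "ty": -0.008, "tz": 0, "rx": 0, "ry": 0, "rz": 0, "hand": -1}]}}

```text
clock: 8.1
position: [0.5441, -0.0553, 0.1981]
eef_rot: [[0.197, 0.98, -0.009], [0.98, -0.197, 0.001], [-0.001, -0.009, -1.0]]
ft_force: [0.3, -0.2, 0.4]
opening: 0.0
gripper_force: 0.3
```

```bash
python3 look.py f
```

```text
8.2 tcp rel [0.     0.0157 0.198 ] [-0.5  0.1  0.7]
```

View pics/top_f.png

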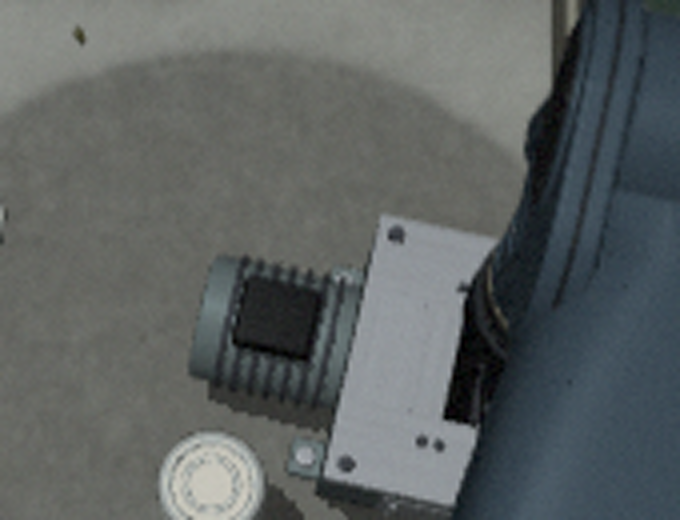

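The top crop shows the arm hiding the gate, so I go by force and push on gently until the leg's right wall resists.

Request:
{"name": "drive_tool", "arguments": {"motion": [{"tx": -0.0005, "ty": -0.003, "tz": 0, "rx": 0, "ry": 0, "rz": 0, "hand": -1}, {"tx": -0.001, "ty": -0.006, "tz": 0, "rx": 0, "ry": 0, "rz": 0, "hand": -1}, {"tx": -0.001, "ty": -0.006, "tz": 0, "rx": 0, "ry": 0, "rz": 0, "hand": -1}]}}

```text
clock: 8.5
position: [0.5432, -0.0608, 0.1981]
eef_rot: [[0.196, 0.98, -0.009], [0.981, -0.196, 0.002], [-0.0, -0.009, -1.0]]
ft_force: [-0.6, 0.8, -0.3]
opening: -0.0001
gripper_force: 0.5
```

Request:
{"name": "drive_tool", "arguments": {"motion": [{"tx": 0.003, "ty": 0.015, "tz": 0, "rx": 0, "ry": 0, "rz": 0, "hand": -1}, {"tx": 0.006, "ty": 0.03, "tz": 0, "rx": 0, "ry": 0, "rz": 0, "hand": -1}, {"tx": 0.006, "ty": 0.03, "tz": 0.04, "rx": 0, "ry": 0, "rz": 0, "hand": -1}, {"tx": 0.006, "ty": 0.03, "tz": 0.085, "rx": 0, "ry": 0, "rz": 0, "hand": -1}, {"tx": 0.006, "ty": 0.03, "tz": 0.105, "rx": 0, "ry": 0, "rz": 0, "hand": -1}]}}

```text
clock: 9.0
position: [0.5505, -0.0292, 0.3077]
eef_rot: [[0.195, 0.981, -0.003], [0.981, -0.195, 0.001], [0.0, -0.003, -1.0]]
ft_force: [-0.2, -1.1, 0.5]
opening: 0.0001
gripper_force: 0.0
```

Request:
{"name": "drive_tool", "arguments": {"motion": [{"tx": -0.03, "ty": 0.02, "tz": 0, "rx": 0, "ry": 0, "rz": 0, "hand": -1}, {"tx": -0.06, "ty": 0.04, "tz": 0, "rx": 0, "ry": 0, "rz": 0, "hand": -1}, {"tx": -0.09, "ty": 0.04, "tz": 0, "rx": 0, "ry": 0, "rz": 0, "hand": -1}, {"tx": -0.11, "ty": 0.04, "tz": 0, "rx": 0, "ry": 0, "rz": 0, "hand": -1}, {"tx": -0.11, "ty": 0.04, "tz": 0, "rx": 0, "ry": 0, "rz": 0, "hand": -1}]}}

```text
clock: 9.5
position: [0.4379, 0.0107, 0.3044]
eef_rot: [[0.195, 0.981, -0.007], [0.981, -0.195, 0.001], [0.0, -0.007, -1.0]]
ft_force: [1.1, -0.1, -0.2]
opening: -0.0002
gripper_force: 0.0
```

```bash
python3 look.py g
```

```text
side cap? [340.1 134.8] 18 [-0.0023 -0.0433  0.223 ]
9.6 tcp rel [-0.1157  0.0571  0.3037] [ 1.   0.6 -0.2]
```

View pics/side_g.png

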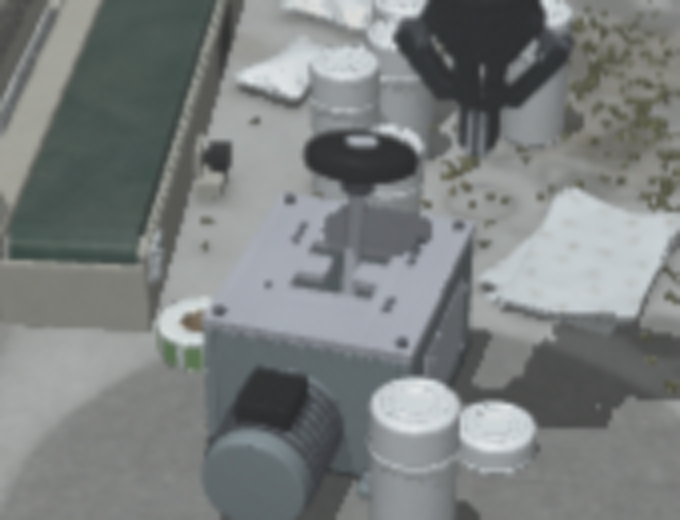

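The side crop shows the lever at the right-hand end of the cross channel, with the knob at (361,155). The left leg is empty. Next I place the fingers on the near side and push forward.

Request:
{"name": "drive_tool", "arguments": {"motion": [{"tx": 0.005, "ty": -0.035, "tz": 0, "rx": 0, "ry": 0, "rz": 0, "hand": -1}, {"tx": 0.01, "ty": -0.07, "tz": 0, "rx": 0, "ry": 0, "rz": 0, "hand": -1}, {"tx": 0.015, "ty": -0.108, "tz": 0, "rx": 0, "ry": 0, "rz": 0, "hand": -1}, {"tx": 0.015, "ty": -0.108, "tz": 0, "rx": 0, "ry": 0, "rz": 0, "hand": -1}, {"tx": 0.015, "ty": -0.108, "tz": -0.03, "rx": 0, "ry": 0, "rz": 0, "hand": -1}]}}

```text
clock: 10.1
position: [0.4574, -0.1003, 0.2765]
eef_rot: [[0.199, 0.98, -0.001], [0.98, -0.199, -0.001], [-0.001, -0.001, -1.0]]
ft_force: [0.2, -0.0, 0.2]
opening: -0.0
gripper_force: 0.0
```

Request:
{"name": "drive_tool", "arguments": {"motion": [{"tx": 0, "ty": 0, "tz": -0.025, "rx": 0, "ry": 0, "rz": 0, "hand": -1}, {"tx": 0, "ty": 0, "tz": -0.05, "rx": 0, "ry": 0, "rz": 0, "hand": -1}, {"tx": 0, "ty": 0, "tz": -0.072, "rx": 0, "ry": 0, "rz": 0, "hand": -1}, {"tx": 0, "ty": 0, "tz": -0.072, "rx": 0, "ry": 0, "rz": 0, "hand": -1}]}}

```text
clock: 10.5
position: [0.4529, -0.0973, 0.1973]
eef_rot: [[0.196, 0.981, -0.015], [0.981, -0.196, 0.005], [0.002, -0.016, -1.0]]
ft_force: [-0.1, 0.4, -0.4]
opening: -0.0003
gripper_force: 0.0
```

```bash
python3 look.py h
```

```text
side cap? [340.1 134.8] 18 [-0.0024 -0.0428  0.2233]
top cap? [424.7 202.3] 75 [ 0.001  -0.048   0.2226]
10.6 tcp rel [-0.0784 -0.0456  0.2012] [0.3 0.1 1. ]
```

Request:
{"name": "drive_tool", "arguments": {"motion": [{"tx": 0.012, "ty": -0.0025, "tz": 0, "rx": 0, "ry": 0, "rz": 0, "hand": -1}, {"tx": 0.022, "ty": -0.005, "tz": 0, "rx": 0, "ry": 0, "rz": 0, "hand": -1}, {"tx": 0.032, "ty": -0.007, "tz": 0, "rx": 0, "ry": 0, "rz": 0, "hand": -1}, {"tx": 0.042, "ty": -0.009, "tz": 0, "rx": 0, "ry": 0, "rz": 0, "hand": -1}, {"tx": 0.052, "ty": -0.011, "tz": 0, "rx": 0, "ry": 0, "rz": 0, "hand": -1}]}}

```text
clock: 11.1
position: [0.5074, -0.11, 0.2018]
eef_rot: [[0.196, 0.98, -0.008], [0.981, -0.196, 0.001], [-0.0, -0.008, -1.0]]
ft_force: [-1.4, -0.5, 0.4]
opening: -0.0003
gripper_force: 0.8
```

Request:
{"name": "drive_tool", "arguments": {"motion": [{"tx": 0.004, "ty": -0.001, "tz": 0, "rx": 0, "ry": 0, "rz": 0, "hand": -1}, {"tx": 0.008, "ty": -0.002, "tz": 0, "rx": 0, "ry": 0, "rz": 0, "hand": -1}, {"tx": 0.011, "ty": -0.0025, "tz": 0, "rx": 0, "ry": 0, "rz": 0, "hand": -1}, {"tx": 0.011, "ty": -0.0025, "tz": 0, "rx": 0, "ry": 0, "rz": 0, "hand": -1}]}}

```text
clock: 11.5
position: [0.5176, -0.1122, 0.2012]
eef_rot: [[0.196, 0.98, -0.008], [0.981, -0.196, 0.002], [0.0, -0.009, -1.0]]
ft_force: [-1.5, 0.5, 1.0]
opening: -0.0002
gripper_force: 0.4
```

```bash
python3 look.py i
```

```text
side cap? [325.  134.4] 13 [ 0.0483 -0.043   0.2167]
top cap? [423.9 180.8] 9 [ 0.0503 -0.0374  0.2188]
11.6 tcp rel [-0.0141 -0.046   0.2012] [-0.6 -0.3 -0.1]
```

Request:
{"name": "drive_tool", "arguments": {"motion": [{"tx": 0.002, "ty": -0.0005, "tz": 0, "rx": 0, "ry": 0, "rz": 0, "hand": -1}, {"tx": 0.004, "ty": -0.001, "tz": 0, "rx": 0, "ry": 0, "rz": 0, "hand": -1}, {"tx": 0.004, "ty": -0.001, "tz": 0, "rx": 0, "ry": 0, "rz": 0, "hand": -1}]}}

```text
clock: 11.9
position: [0.5195, -0.1127, 0.2012]
eef_rot: [[0.196, 0.98, -0.013], [0.981, -0.196, 0.003], [-0.0, -0.013, -1.0]]
ft_force: [-6.5, 1.0, 2.8]
opening: -0.0001
gripper_force: 3.2
```

The force has risen to 6.5 N and the tool stopped short of its target, so the lever is at its end stop. I draw back.

Request:
{"name": "drive_tool", "arguments": {"motion": [{"tx": -0.02, "ty": 0.004, "tz": 0, "rx": 0, "ry": 0, "rz": 0, "hand": -1}, {"tx": -0.05, "ty": 0.011, "tz": 0, "rx": 0, "ry": 0, "rz": 0, "hand": -1}, {"tx": -0.07, "ty": 0.015, "tz": 0.03, "rx": 0, "ry": 0, "rz": 0, "hand": -1}, {"tx": -0.09, "ty": 0.02, "tz": 0.07, "rx": 0, "ry": 0, "rz": 0, "hand": -1}, {"tx": -0.12, "ty": 0.02, "tz": 0.1, "rx": 0, "ry": 0, "rz": 0, "hand": -1}]}}

```text
clock: 12.4
position: [0.4014, -0.0929, 0.3028]
eef_rot: [[0.195, 0.981, -0.006], [0.981, -0.195, 0.001], [-0.0, -0.006, -1.0]]
ft_force: [0.6, -0.6, 0.0]
opening: 0.0003
gripper_force: 0.0
```

Request:
{"name": "drive_tool", "arguments": {"motion": [{"tx": -0.03, "ty": 0, "tz": 0, "rx": 0, "ry": 0, "rz": 0, "hand": -1}, {"tx": -0.05, "ty": 0, "tz": 0, "rx": 0, "ry": 0, "rz": 0, "hand": -1}, {"tx": -0.05, "ty": 0, "tz": 0, "rx": 0, "ry": 0, "rz": 0, "hand": -1}, {"tx": -0.05, "ty": 0, "tz": 0, "rx": 0, "ry": 0, "rz": 0, "hand": -1}]}}

```text
clock: 12.8
position: [0.3521, -0.0934, 0.3016]
eef_rot: [[0.197, 0.98, -0.006], [0.98, -0.197, 0.001], [-0.0, -0.006, -1.0]]
ft_force: [-0.4, 0.4, -0.6]
opening: 0.0001
gripper_force: 0.0
```

```bash
python3 look.py j
```

```text
side cap? [325.  134.4] 13 [ 0.0478 -0.0419  0.2174]
top cap? [427.6 182.8] 77 [ 0.0481 -0.0469  0.2172]
12.9 tcp rel [-0.1795 -0.0625  0.301 ] [-0.7 -0.4 -0.4]
```

View pics/side_j.png

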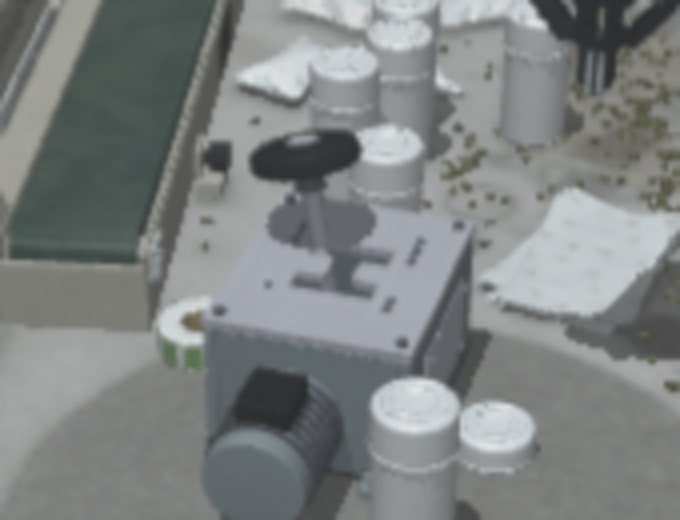

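The side crop shows the knob at (306,155) and the rod at the far end of the right leg. The cap is 48 mm forward of centre, which is about 0.245 rad. The hand is clear and the tins and lid have not moved.

```bash
python3 -c "
from plant import job_done
print(job_done())"
```

```text
the job is handed in; nothing more can be done
None
```

The lever is fully home in third (about 0.245 rad forward and 0.24 rad to the right, measured from the cameras), the arm is drawn back clear, nothing else was touched, and I handed the job in at about 13 s; no verdict was returned.

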